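Push the tripped breakers back in, in order

TASK

Bring the control box back on: with the fingertips, gently push in the popped-out reset button of the blue breaker, then the green one, then the red one, taking the finger off each before going on, so that all three stay in. Press lightly, never hard, leave the yellow button popped out, and do not move the loose relay, marker or pliers.

Things in the scene. Friction and masses are not known exactly. Their poses are not given: they have to be found in the camera images.
- control_box: light grey open steel box, door removed, fixed to the table; 260 (x) x 340 (y) x 80 mm high, walls 4 mm. Origin: centre of its underside. Inside, a steel mounting plate whose top is 10 mm above the origin carries four black breakers in one row along the box's y axis, 64 mm apart, in the line 10 mm to the -x side of the box's centre; their order varies. A low grey terminal strip and a white cylinder (44 mm thick) are fixed in it too, both below the rim.
- breaker_blue: black breaker, 70 (x) x 36 (y) x 95 mm high, fixed upright in the control box, its top 105 mm above the table, with a blue tag and a blue reset button on top, centred. Origin: centre of its underside. A flat steel collar (30 mm across, 3 mm high) surrounds the button.
- top_blue (a point): centre of the flat top of the blue reset button (to be pushed in first), a round rubber cap 22 mm across; z up. It rides with the button. Popped out it stands 126 mm above the table (18 mm over the collar, up to 1 mm less at the start), pushed right in and let go 116 mm (8 mm over the collar).
- reset_blue (a joint): how far the blue button's stem is pushed in, straight down: 0 m = popped out, 0.010 m = right in, at its stop; over 0.005 counts as in. It takes 2.5 N to start, 3.5 N at the end, and stays where it is left. The rubber cap on it gives 1 mm per 3 N (at most 5 mm) and springs back, so under the finger the cap's top is about 1 mm lower than the stem alone brings it; a 5 to 6 N push has it right in.
- breaker_green: black breaker, 70 (x) x 36 (y) x 95 mm high, fixed upright in the control box, its top 105 mm above the table, with a green tag and a green reset button on top, centred. Origin: centre of its underside. A flat steel collar (30 mm across, 3 mm high) surrounds the button.
- top_green (a point): centre of the flat top of the green reset button (to be pushed in second), a round rubber cap 22 mm across; z up. It rides with the button. Popped out it stands 126 mm above the table (18 mm over the collar, up to 1 mm less at the start), pushed right in and let go 116 mm (8 mm over the collar).
- reset_green (a joint): how far the green button's stem is pushed in, straight down: 0 m = popped out, 0.010 m = right in, at its stop; over 0.005 counts as in. It takes 2.5 N to start, 3.5 N at the end, and stays where it is left. The rubber cap on it gives 1 mm per 3 N (at most 5 mm) and springs back, so under the finger the cap's top is about 1 mm lower than the stem alone brings it; a 5 to 6 N push has it right in.
- breaker_red: black breaker, 70 (x) x 36 (y) x 95 mm high, fixed upright in the control box, its top 105 mm above the table, with a red tag and a red reset button on top, centred. Origin: centre of its underside. A flat steel collar (30 mm across, 3 mm high) surrounds the button.
- top_red (a point): centre of the flat top of the red reset button (to be pushed in third), a round rubber cap 22 mm across; z up. It rides with the button. Popped out it stands 126 mm above the table (18 mm over the collar, up to 1 mm less at the start), pushed right in and let go 116 mm (8 mm over the collar).
- reset_red (a joint): how far the red button's stem is pushed in, straight down: 0 m = popped out, 0.010 m = right in, at its stop; over 0.005 counts as in. It takes 2.5 N to start, 3.5 N at the end, and stays where it is left. The rubber cap on it gives 1 mm per 3 N (at most 5 mm) and springs back, so under the finger the cap's top is about 1 mm lower than the stem alone brings it; a 5 to 6 N push has it right in.
- breaker_yellow: black breaker, 70 (x) x 36 (y) x 95 mm high, fixed upright in the control box, its top 105 mm above the table, with a yellow tag and a yellow reset button on top, centred. Origin: centre of its underside. A flat steel collar (30 mm across, 3 mm high) surrounds the button.
- top_yellow (a point): centre of the flat top of the yellow reset button (to be left popped out), a round rubber cap 22 mm across; z up. It rides with the button. Popped out it stands 126 mm above the table (18 mm over the collar, up to 1 mm less at the start), pushed right in and let go 116 mm (8 mm over the collar).
- reset_yellow (a joint): how far the yellow button's stem is pushed in, straight down: 0 m = popped out, 0.010 m = right in, at its stop; over 0.005 counts as in. It takes 2.5 N to start, 3.5 N at the end, and stays where it is left. The rubber cap on it gives 1 mm per 3 N (at most 5 mm) and springs back, so under the finger the cap's top is about 1 mm lower than the stem alone brings it; a 5 to 6 N push has it right in.
- relay: loose white relay, 30 x 40 x 56 mm high with an orange top, standing in the control box behind (+x side of) the breakers; leave alone. Origin: centre of its underside.
- marker: loose black and red marker pen, 130 mm long (x) and 15 mm thick, lying on the table to the right (-y) of the box; leave alone. Origin: middle of its underside.
- pliers: loose pliers with black grips, about 165 mm long (x), 70 mm wide, 14 mm high, lying on the table to the left (+y) of the box; leave alone. Origin: on the table under the pivot, 5 mm from its axis.

How it is judged:
On the way, in this order (a step that is already met when the one before it is completed fails the run):
1. the blue button has been pushed in and the finger is off it again (value of joint reset_blue above 0.005 m and contact force between the fingers and breaker_blue below 0.3 N), for 0.1 s.
2. the green button has been pushed in and the finger is off it again (value of joint reset_green above 0.005 m and contact force between the fingers and breaker_green below 0.3 N), for 0.1 s.
3. the red button has been pushed in and the finger is off it again (value of joint reset_red above 0.005 m and contact force between the fingers and breaker_red below 0.3 N), for 0.1 s.
At the end, for the whole second after the job is handed in: the blue, green and red buttons are each in by more than 5 of their 10 mm, the yellow one by less than 2.5 mm; relay, marker and pliers lie still within 15 mm of where they began (value of joint each of reset_blue, reset_green, reset_red above 0.005 m and value of joint reset_yellow below 0.0025 m and distance of each of relay, marker, pliers from where it was at the start of the episode below 0.015 m and linear speed of each of relay, marker, pliers below 0.02 m/s); the robot touches nothing.
It fails at once if a button is pushed out of turn: green by over 3 mm before blue is in, or red by over 3 mm before blue and green are in ((value of joint reset_green above 0.003 m and value of joint reset_blue below 0.005 m) or (value of joint reset_red above 0.003 m and value of joint reset_green below 0.005 m) or (value of joint reset_red above 0.003 m and value of joint reset_blue below 0.005 m)).
It fails at once if the yellow button is pushed in by over 2.5 mm (value of joint reset_yellow above 0.0025 m).
It fails at once if a breaker or its button is pushed hard, with over 25 N (contact force between any of breaker_blue, breaker_green, breaker_red, breaker_yellow and anything else above 25 N).
It fails at once if the relay, marker or pliers are shifted or lifted by over 15 mm (distance of any of relay, marker, pliers from where it was at the start of the episode above 0.015 m).
It also fails if it takes over 40 s, if anything falls off the work surface, if the arm or the gripper's body presses on something with over 40 N, if the wrist force passes 120 N, or if a joint passes its speed limit or range.

ROBOT

A 6-joint arm with a two-finger parallel gripper is mounted at the origin on the work surface. World frame = base frame: x ahead of the robot, y to its left, z up, the work surface at z = 0. Lengths are in m, angles in rad, forces in N, time in s.
With the tool pointing down it reaches from about 0.275 to 0.775 m from the base axis. Payload 14.6 kg.
Tool frame: the origin (TCP) lies at the very end of the fingers, on their centre line; the grasp point (between the pads) lies 19 mm behind it (r.pinch_z is the distance from the TCP to the grasp point, in m); z points along the fingers, y is the direction in which the jaws open and shut (so a half turn about z gives the same grasp; the last joint's range is limited). The gripper opens to 85 mm and grips with 20 to 120 N. Pads are 22 mm wide; open, the fingers measure 114 mm over their backs; the gripper's body (76 mm by 85 mm) begins 54 mm behind the grasp point. The pads swing forward as they close: fully open they stand 13 mm farther back than shut.
Start: joints at [-1.462, 0.263, -0.048, 1.259, 0, 1.415], TCP at [0.137, -0.507, 0.231] pointing down, gripper open.
Joint ranges: [-2.65, 2.65], [-0.89, 1.7], [-1.18, 1.37], [-2.13, 2.11], [-1.35, 1.29], [-3.14, 3.14]. Speed limits (rad/s): [1.89, 1.89, 2.57, 2.79, 3.14, 3.14].

INTERFACE

Orientations are given as a unit quaternion [x, y, z, w].
In Python, from rig import readout, vision, r gives the robot as it stands. The module is installed in compiled form; this text tells all that it offers.
- The arm moves only by the tool play_rows, never from a script. Its argument "steps" is a list of rows, each an object with "xyz": the shift along the tool's x, y, z as a fraction of full scale, a list of three; "twist": the turn, a rotation vector about the tool's x, y, z as a fraction of full scale, a list of three. A call has 1 to 20 rows; each row shifts and turns the pose as measured when the row begins, along the tool's axes as they then stand; what a row does not reach is not made up. Full scale, the value 1, is 0.3 m for a shift and 180 degrees for a turn. A row lasts 1/10 s, in which the tool goes at most 50 mm and 8.59 degrees, less where a joint would pass 70% of its speed; a pose out of reach is approached as far as the arm can. A call with a number of a shift or a turn outside -1 to 1 is refused whole. A call with a gripper value outside its range is refused whole. "grip" is the closure, from 0 (fully open) to 1 (shut), set as the call begins (left out, the last holds). The fingers move at their own pace and stop on an object; the grip force is fixed at half the most. Time passes only in rows, so rows that do not move let the fingers close. It gives the time, the measured TCP pose, the force and the opening at its end, in the units of the state.
- readout.sense(): the state, without advancing time (a new reading comes with each control period).
- vision.snapshot(name): name is "scene" or "top"; returns the picture (420x560x3 uint8, red, green, blue); there is no depth.
- vision.camera_params(name): a dict with "fx", "fy", "cx", "cy" (pixels), "world_from_camera" (4x4, takes a point from camera to world coordinates). Camera axes: x right, y up, looking along -z (the intrinsics and any distortion apply to the point x, -y, -z); pixel columns grow to the right and rows downward; lengths in m; the calibration is good to about 2 mm. A picture is of the moment at which its call begins. camera_params takes no time and is no camera call.
- r.sign_off(): hands the job in, once; it reports no verdict.
The state is a dict: "time_s": time; "joint_pos": joint angles; "joint_vel": joint speeds; "effort": joint torques, N m; "tool_pos": TCP position; "tcp_rot": TCP orientation; "contact_force": force on the tool from outside, world axes, zero at the start; "ft_torque": the same for the moment, N m; "grip_width": finger opening in m.
Only numpy, scipy, OpenCV 4.12 (cv2) and the standard library are available. Lean on these libraries where they do the work, as an engineer would, in place of code of your own. Each camera call takes 0.05 s, during which the arm holds its last target.

## Working session

There is one attempt and no reset: what is moved stays moved. The work goes in short steps, Python scripts to look and compute and a tool call to move; the robot and the scene stay as the last step left them, time stands still between calls to the robot, and variables do not carry over. Pictures are saved under pics/ and viewed, and the job is handed in when it is done.

Besides the shell and the picture viewer there is one more tool, called after ">>>" as name([rows], argument=value, ...), one row to a line, values as JSON. play_rows: Moves the arm, as the interface text tells. Its arguments: {"type":"object","properties":{"steps":{"type":"array","items":{"type":"object","properties":{"xyz":{"type":"array","items":{"type":"number"}},"twist":{"type":"array","items":{"type":"number"}}}}},"grip":{"type":"number"}},"required":["steps"]}

```bash
mkdir -p pics; python3 - <<'E'
from rig import readout, vision, r
import cv2,numpy as np
s=readout.sense()
print({k:np.round(v,4).tolist() for k,v in s.items()})
for n in ["scene","top"]:
    cv2.imwrite(f"pics/{n}0.png",vision.snapshot(n)[:,:,::-1])
    p=vision.camera_params(n);print(n,{k:np.round(v,4).tolist() for k,v in p.items()})
E
```

```text
{'time_s': 0.0, 'joint_pos': [-1.4623, 0.2635, -0.0489, 1.2594, -0.0, 1.4156], 'joint_vel': [0.0001, -0.0003, -0.001, 0.0012, 0.0022, 0.0006], 'effort': [0.0014, -63.7615, 38.457, 0.0136, -0.0001, 0.0], 'tool_pos': [0.1368, -0.5066, 0.2308], 'tcp_rot': [0.9913, 0.1315, -0.0, -0.0005], 'contact_force': [-0.1182, 0.4288, 0.3724], 'ft_torque': [-0.0074, -0.0316, 0.035], 'grip_width': 0.0854}
scene {'fx': 421.2096, 'fy': 421.2096, 'cx': 274.9895, 'cy': 210.4509, 'world_from_camera': [[0.4316, -0.6995, 0.5696, 1.131], [0.9021, 0.3338, -0.2736, -0.1843], [0.0012, 0.6319, 0.775, 0.8093], [0.0, 0.0, 0.0, 1.0]]}
top {'fx': 421.1384, 'fy': 421.1384, 'cx': 278.2789, 'cy': 207.9169, 'world_from_camera': [[-0.0063, 0.9841, -0.1775, 0.4214], [-0.9999, -0.0082, -0.0101, 0.0422], [-0.0114, 0.1775, 0.9841, 1.135], [0.0, 0.0, 0.0, 1.0]]}
```

View pics/scene0.png

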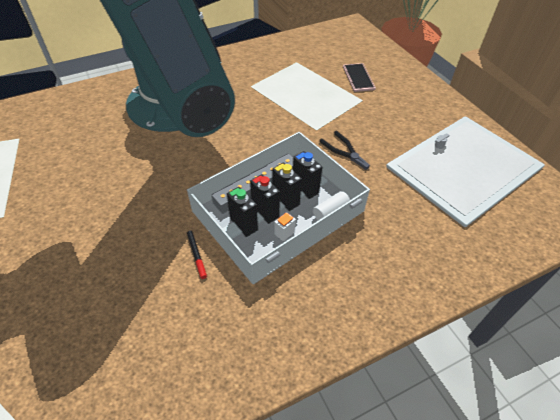

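View pics/top0.png

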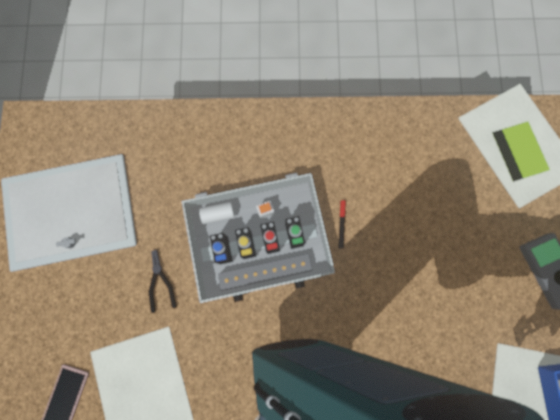

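The row from +y to -y is blue (top view about 220,247), yellow (245,241), red (270,236), green (295,231). The relay is at (265,208), the marker at (342,224) and the pliers at (160,280). Next I'll enlarge the crops and segment the caps.

```bash
python3 - <<'E'
import cv2,numpy as np
a=cv2.imread("pics/top0.png")[210:270,200:320];b=cv2.imread("pics/scene0.png")[140:240,220:330]
cv2.imwrite("pics/topc.png",cv2.resize(a,None,fx=6,fy=6,interpolation=cv2.INTER_NEAREST))
cv2.imwrite("pics/scc.png",cv2.resize(b,None,fx=6,fy=6,interpolation=cv2.INTER_NEAREST))
E
```

```text
(no output)
```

View pics/topc.png

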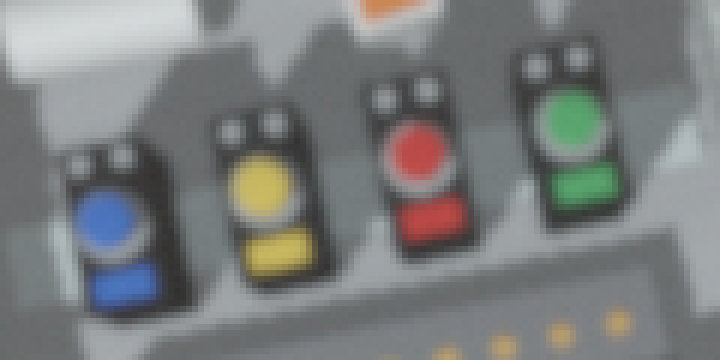

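View pics/scc.png

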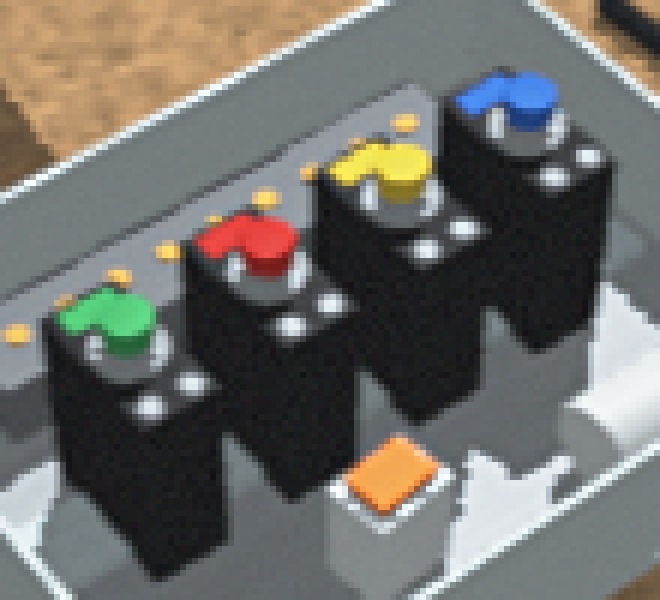

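Both crops show each cap next to its tag. In the top view they are separate blobs, which makes that view the easier one to segment. I'll cast rays onto z=0.126 and check the spacing and line.

```bash
cat > h.py <<'E'
import numpy as np,cv2
from rig import vision
def ray(n,u,v):
    p=vision.camera_params(n);T=np.array(p["world_from_camera"])
    d=np.array([(u-p["cx"])/p["fx"],-(v-p["cy"])/p["fy"],-1]);return T[:3,3],T[:3,:3]@d
def onz(n,u,v,z):
    o,d=ray(n,u,v);return o+d*(z-o[2])/d[2]
def proj(n,P):
    p=vision.camera_params(n);T=np.array(p["world_from_camera"]);c=T[:3,:3].T@(np.array(P)-T[:3,3])
    return p["cx"]+p["fx"]*c[0]/-c[2], p["cy"]-p["fy"]*c[1]/-c[2]
E
python3 - <<'E'
from h import *
import sys
im=cv2.imread("pics/top0.png");k=6
x0,y0,x1,y1=200,210,320,270
c=cv2.resize(im[y0:y1,x0:x1],None,fx=k,fy=k,interpolation=cv2.INTER_CUBIC)
h=cv2.cvtColor(c,cv2.COLOR_BGR2HSV)
R={"blue":(105,125),"yellow":(22,32),"red":(0,6),"green":(55,85)}
C={}
for n,(a,b) in R.items():
    m=cv2.inRange(h,(a,95,80),(b,255,255))
    N,l,st,ce=cv2.connectedComponentsWithStats(m)
    for i in range(1,N):
        if st[i,4]<1500:continue
        u,v=[(ce[i][j]+.5)/k-.5+(x0,y0)[j] for j in (0,1)]
        P=onz("top",u,v,.126); bb=st[i]; 
        print(n,st[i].tolist(),round(u,2),round(v,2),P.round(4), "diam px->mm",(2*np.sqrt(st[i,4]/np.pi)/k/421*1.01*1000).round(1))
        if n not in C or ce[i][1]<C[n][0]: C[n]=(ce[i][1],P)
o=["blue","yellow","red","green"]
Ps=np.array([C[n][1][:2] for n in o]);print(np.diff(Ps,axis=0),np.linalg.norm(np.diff(Ps,axis=0),axis=1))
for n in o: print(n,np.round(proj("scene",C[n][1]),1))
# box-axis
d=Ps[0]-Ps[3];print("yaw",np.degrees(np.arctan2(-d[0],d[1])))
E
```

```text
blue [76, 193, 58, 54, 2345] 217.02 246.1 [0.5116 0.2002 0.126 ] diam px->mm 21.8
blue [90, 261, 71, 49, 2629] 220.36 257.29 [0.4848 0.1917 0.126 ] diam px->mm 23.1
yellow [238, 160, 51, 52, 1972] 243.39 240.43 [0.5248 0.1369 0.126 ] diam px->mm 20.0
yellow [244, 228, 70, 50, 2590] 246.07 251.72 [0.4976 0.1303 0.126 ] diam px->mm 23.0
red [394, 125, 51, 53, 1997] 269.35 234.91 [0.5376 0.0745 0.126 ] diam px->mm 20.2
red [398, 194, 69, 50, 2540] 271.64 246.17 [0.5105 0.0691 0.126 ] diam px->mm 22.7
green [553, 95, 43, 46, 1512] 295.15 229.25 [0.5509 0.0122 0.126 ] diam px->mm 17.5
green [553, 165, 64, 41, 1927] 297.12 240.48 [0.5237 0.0079 0.126 ] diam px->mm 19.8
[[ 0.01318005 -0.06323182]
 [ 0.01284248 -0.0624402 ]
 [ 0.01325246 -0.06225777]] [0.06459084 0.06374722 0.06365264]
blue [308.5 155.1]
yellow [286.9 167. ]
red [264.4 179.2]
green [240.9 192.2]
yaw 11.804209710818796
```

The caps agree with the 64 mm spacing in one line, and their projection onto the scene view hits the caps there (blue 308.5,155.1; green 241,192). I'll start by closing the fingers and going half way.

>>> play_rows([
  {"xyz": [0.09,-0.097,0]},
  {"xyz": [0.09,-0.097,0]},
  {"xyz": [0.09,-0.097,0]},
  {"xyz": [0.09,-0.097,0]},
  {"xyz": [0.09,-0.097,0]},
  {"xyz": [0.09,-0.097,0]},
  {"xyz": [0.09,-0.097,0]},
  {"xyz": [0.09,-0.097,0]},
  {"xyz": [0.09,-0.097,0]},
  {"xyz": [0.09,-0.097,0]},
  {"xyz": [0,0,0]},
], grip=1)

```text
$.steps[0]: bad value
```

```bash
cat > go.py <<'E'
import sys,numpy as np
from rig import readout
from scipy.spatial.transform import Rotation as R
s=readout.sense();t=np.array([float(a) for a in sys.argv[1:4]])
r=R.from_quat(s["tcp_rot"]);d=r.inv().apply(t-s["tool_pos"])
print("t",round(s["time_s"],2),"pos",np.round(s["tool_pos"],4),"F",np.round(s["contact_force"],2),"grip",round(s["grip_width"],4),"quat",np.round(s["tcp_rot"],4))
print("tool shift m",d.round(4),"units",(d/.3).round(4))
E
python3 go.py .5116 .2002 .231
```

```text
t 0.1 pos [ 0.1369 -0.5066  0.2309] F [ 0.43  0.22 -0.42] grip 0.0854 quat [ 9.913e-01  1.315e-01  0.000e+00 -5.000e-04]
tool shift m [ 5.461e-01 -5.846e-01  5.000e-04] units [ 1.8202e+00 -1.9488e+00  1.7000e-03]
```

Twist is required in every row.

>>> play_rows([
  {"xyz": [0.09,-0.097,0],"twist": [0,0,0]},
  {"xyz": [0.09,-0.097,0],"twist": [0,0,0]},
  {"xyz": [0.09,-0.097,0],"twist": [0,0,0]},
  {"xyz": [0.09,-0.097,0],"twist": [0,0,0]},
  {"xyz": [0.09,-0.097,0],"twist": [0,0,0]},
  {"xyz": [0.09,-0.097,0],"twist": [0,0,0]},
  {"xyz": [0.09,-0.097,0],"twist": [0,0,0]},
  {"xyz": [0.09,-0.097,0],"twist": [0,0,0]},
  {"xyz": [0.09,-0.097,0],"twist": [0,0,0]},
  {"xyz": [0.09,-0.097,0],"twist": [0,0,0]},
  {"xyz": [0,0,0],"twist": [0,0,0]},
], grip=1)

```text
time_s: 1.2
tool_pos: [0.3257, -0.1413, 0.2287]
tcp_rot: [0.992, 0.13, -0.0, -0.003]
contact_force: [-0.2, -1.0, 0.3]
grip_width: -0.0002
```

```bash
python3 go.py .5116 .2002 .231
```

```text
t 1.2 pos [ 0.3257 -0.1413  0.2287] F [-0.23 -1.03  0.33] grip -0.0002 quat [ 9.915e-01  1.299e-01 -1.000e-04 -2.700e-03]
tool shift m [ 0.2676 -0.2821 -0.0006] units [ 0.892  -0.9403 -0.0021]
```

>>> play_rows([
  {"xyz": [0.09,-0.095,0],"twist": [0,0,0]},
  {"xyz": [0.09,-0.095,0],"twist": [0,0,0]},
  {"xyz": [0.09,-0.095,0],"twist": [0,0,0]},
  {"xyz": [0.09,-0.095,0],"twist": [0,0,0]},
  {"xyz": [0.09,-0.095,0],"twist": [0,0,0]},
  {"xyz": [0.09,-0.095,0],"twist": [0,0,0]},
  {"xyz": [0.09,-0.095,0],"twist": [0,0,0]},
  {"xyz": [0.09,-0.095,0],"twist": [0,0,0]},
  {"xyz": [0.09,-0.095,0],"twist": [0,0,0]},
  {"xyz": [0.08,-0.09,0],"twist": [0,0,0]},
  {"xyz": [0,0,0],"twist": [0,0,0]},
])

```text
time_s: 2.3
tool_pos: [0.5186, 0.2111, 0.2272]
tcp_rot: [0.992, 0.127, -0.001, -0.002]
contact_force: [0.2, -0.8, -1.2]
grip_width: 0.0
```

```bash
python3 go.py .5116 .2002 .15
```

```text
t 2.3 pos [0.5186 0.2111 0.2272] F [ 0.24 -0.81 -1.22] grip 0.0 quat [ 0.9919  0.127  -0.0013 -0.0015]
tool shift m [-0.0094  0.0091  0.0772] units [-0.0312  0.0302  0.2574]
```

>>> play_rows([
  {"xyz": [-0.03,0.03,0.06],"twist": [0,0,0]},
  {"xyz": [0,0,0.1],"twist": [0,0,0]},
  {"xyz": [0,0,0.08],"twist": [0,0,0]},
  {"xyz": [0,0,0],"twist": [0,0,0]},
  {"xyz": [0,0,0],"twist": [0,0,0]},
])

```text
time_s: 2.8
tool_pos: [0.5124, 0.1975, 0.1526]
tcp_rot: [0.992, 0.127, -0.002, -0.001]
contact_force: [0.0, 0.1, 0.6]
grip_width: 0.0001
```

```bash
python3 go.py .5116 .2002 .13; python3 - <<'E'
from h import *
for n in ["scene","top"]:
    im=vision.snapshot(n)[:,:,::-1]
    b=im[90:240,220:340] if n=="scene" else im[200:300,190:330]
    cv2.imwrite(f"pics/{n}1.png",cv2.resize(b,None,fx=4,fy=4))
E
```

```text
t 2.8 pos [0.5124 0.1975 0.1526] F [0.01 0.13 0.63] grip 0.0001 quat [ 0.9919  0.1269 -0.0021 -0.0011]
tool shift m [ 0.     -0.0028  0.0226] units [ 0.0001 -0.0092  0.0753]
```

View pics/scene1.png

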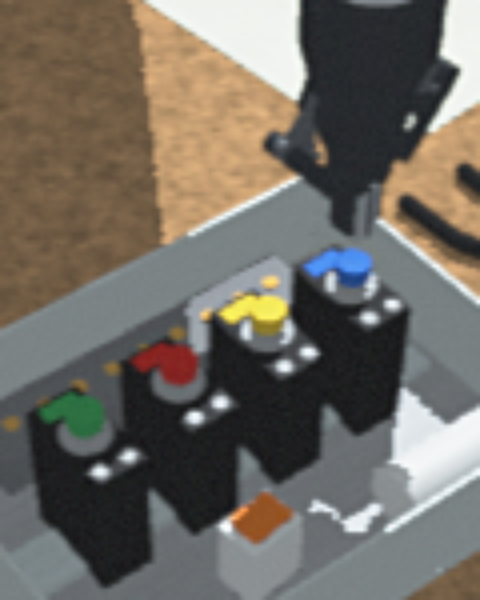

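View pics/top1.png

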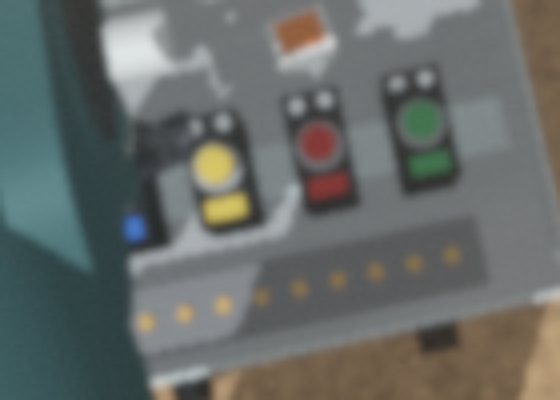

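The scene view shows the closed fingertips at crop (355,225), straight above the blue cap at (352,262). I'll centre and approach in small steps.

>>> play_rows([
  {"xyz": [0,-0.009,0.03],"twist": [0,0,0]},
  {"xyz": [0,0,0.025],"twist": [0,0,0]},
  {"xyz": [0,0,0.01],"twist": [0,0,0]},
  {"xyz": [0,0,0],"twist": [0,0,0]},
])

```text
time_s: 3.3
tool_pos: [0.5131, 0.2008, 0.1341]
tcp_rot: [0.992, 0.127, 0.0, -0.001]
contact_force: [-0.4, 0.4, -0.2]
grip_width: 0.0
```

```bash
python3 go.py .5116 .2002 .115
```

```text
t 3.3 pos [0.5131 0.2008 0.1341] F [-0.42  0.39 -0.23] grip 0.0 quat [ 9.919e-01  1.270e-01  2.000e-04 -1.300e-03]
tool shift m [-0.0016  0.0002  0.0191] units [-0.0054  0.0007  0.0636]
```

>>> play_rows([
  {"xyz": [-0.005,0,0.01],"twist": [0,0,0]},
  {"xyz": [0,0,0.01],"twist": [0,0,0]},
  {"xyz": [0,0,0.01],"twist": [0,0,0]},
  {"xyz": [0,0,0],"twist": [0,0,0]},
])

```text
time_s: 3.7
tool_pos: [0.5119, 0.2005, 0.1247]
tcp_rot: [0.992, 0.127, 0.001, -0.001]
contact_force: [-0.9, -0.2, 0.8]
grip_width: 0.0002
```

>>> play_rows([
  {"xyz": [0,0,0.008],"twist": [0,0,0]},
  {"xyz": [0,0,0.008],"twist": [0,0,0]},
  {"xyz": [0,0,0],"twist": [0,0,0]},
])

```text
time_s: 4.0
tool_pos: [0.5119, 0.2005, 0.1198]
tcp_rot: [0.992, 0.127, 0.001, -0.001]
contact_force: [-1.7, -1.0, 1.5]
grip_width: 0.0
```

>>> play_rows([
  {"xyz": [0,0,0.007],"twist": [0,0,0]},
  {"xyz": [0,0,0.007],"twist": [0,0,0]},
  {"xyz": [0,0,0],"twist": [0,0,0]},
])

```text
time_s: 4.3
tool_pos: [0.5119, 0.2005, 0.1154]
tcp_rot: [0.992, 0.127, 0.001, -0.001]
contact_force: [-0.3, 0.0, 3.1]
grip_width: -0.0
```

>>> play_rows([
  {"xyz": [0,0,0.004],"twist": [0,0,0]},
  {"xyz": [0,0,0],"twist": [0,0,0]},
])

```text
time_s: 4.5
tool_pos: [0.5119, 0.2005, 0.1143]
tcp_rot: [0.992, 0.127, 0.001, -0.001]
contact_force: [-1.7, -0.5, 5.6]
grip_width: 0.0003
```

The push reached 5.6 N at z=0.1143, as expected for fully in. Lifting to check.

>>> play_rows([
  {"xyz": [0,0,-0.03],"twist": [0,0,0]},
  {"xyz": [0,0,-0.05],"twist": [0,0,0]},
  {"xyz": [0,0,-0.07],"twist": [0,0,0]},
  {"xyz": [0,0,-0.05],"twist": [0,0,0]},
  {"xyz": [0,0,0],"twist": [0,0,0]},
])

```text
time_s: 5.0
tool_pos: [0.5116, 0.2003, 0.1775]
tcp_rot: [0.992, 0.127, 0.0, -0.001]
contact_force: [0.1, 0.1, -0.8]
grip_width: 0.0003
```

```bash
python3 go.py .5509 .0122 .17; python3 - <<'E'
from h import *
b=vision.snapshot("scene")[90:240,220:340,::-1]
cv2.imwrite("pics/scene2.png",cv2.resize(b,None,fx=4,fy=4))
E
```

```text
t 5.0 pos [0.5116 0.2003 0.1775] F [ 0.12  0.15 -0.79] grip 0.0003 quat [ 9.919e-01  1.271e-01  4.000e-04 -1.300e-03]
tool shift m [-0.0094  0.192   0.007 ] units [-0.0313  0.6399  0.0234]
```

View pics/scene2.png

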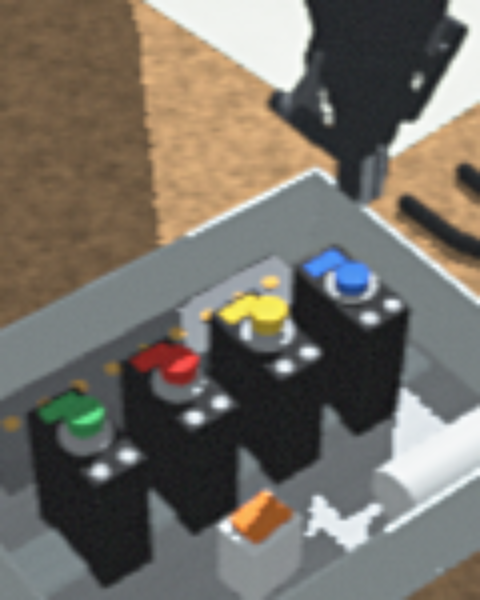

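The blue cap is now clearly low, at crop (351,278) where it was at 262, and the others still stand out. On to green, passing at z≈0.177, well above the other caps.

>>> play_rows([
  {"xyz": [-0.004,0.08,0],"twist": [0,0,0]},
  {"xyz": [-0.004,0.08,0],"twist": [0,0,0]},
  {"xyz": [-0.004,0.08,0],"twist": [0,0,0]},
  {"xyz": [-0.004,0.08,0],"twist": [0,0,0]},
  {"xyz": [-0.004,0.08,0],"twist": [0,0,0]},
  {"xyz": [-0.004,0.08,0],"twist": [0,0,0]},
  {"xyz": [-0.004,0.08,0],"twist": [0,0,0]},
  {"xyz": [-0.003,0.06,0],"twist": [0,0,0]},
  {"xyz": [0,0,0],"twist": [0,0,0]},
  {"xyz": [0,0,0],"twist": [0,0,0]},
])

```text
time_s: 6.05
tool_pos: [0.5471, 0.0116, 0.1674]
tcp_rot: [0.992, 0.128, -0.005, -0.002]
contact_force: [-0.5, -0.1, -0.1]
grip_width: -0.0001
```

```bash
python3 go.py .5509 .0122 .135
```

```text
t 6.05 pos [0.5471 0.0116 0.1674] F [-0.47 -0.14 -0.09] grip -0.0001 quat [ 0.9918  0.1277 -0.0051 -0.0023]
tool shift m [0.0042 0.0006 0.0324] units [0.0138 0.0021 0.1079]
```

>>> play_rows([
  {"xyz": [0.014,0.002,0.03],"twist": [0,0,0]},
  {"xyz": [0,0,0.04],"twist": [0,0,0]},
  {"xyz": [0,0,0.03],"twist": [0,0,0]},
  {"xyz": [0,0,0],"twist": [0,0,0]},
])

```text
time_s: 6.45
tool_pos: [0.5506, 0.0153, 0.134]
tcp_rot: [0.992, 0.129, -0.006, -0.003]
contact_force: [0.0, -0.4, -0.8]
grip_width: -0.0002
```

```bash
python3 go.py .5509 .0122 .125
```

```text
t 6.45 pos [0.5506 0.0153 0.134 ] F [ 0.03 -0.44 -0.83] grip -0.0002 quat [ 0.9916  0.1291 -0.0058 -0.0027]
tool shift m [-0.0004  0.0031  0.009 ] units [-0.0015  0.0103  0.03  ]
```

>>> play_rows([
  {"xyz": [0,0.01,0.01],"twist": [0,0,0]},
  {"xyz": [0,0,0.01],"twist": [0,0,0]},
  {"xyz": [0,0,0.01],"twist": [0,0,0]},
  {"xyz": [0,0,0],"twist": [0,0,0]},
])

```text
time_s: 6.85
tool_pos: [0.5517, 0.0129, 0.1247]
tcp_rot: [0.992, 0.13, -0.005, -0.003]
contact_force: [-0.3, 0.5, 1.5]
grip_width: 0.0001
```

```bash
python3 go.py .5509 .0122 .1145
```

```text
t 6.85 pos [0.5517 0.0129 0.1247] F [-0.29  0.49  1.48] grip 0.0001 quat [ 0.9915  0.1296 -0.0054 -0.0027]
tool shift m [-0.0008  0.0006  0.0102] units [-0.0028  0.0019  0.034 ]
```

>>> play_rows([
  {"xyz": [0,0,0.008],"twist": [0,0,0]},
  {"xyz": [0,0,0.008],"twist": [0,0,0]},
  {"xyz": [0,0,0.007],"twist": [0,0,0]},
  {"xyz": [0,0,0.007],"twist": [0,0,0]},
  {"xyz": [0,0,0],"twist": [0,0,0]},
])

```text
time_s: 7.35
tool_pos: [0.5517, 0.0129, 0.1157]
tcp_rot: [0.992, 0.13, -0.005, -0.003]
contact_force: [-0.4, -0.0, 3.1]
grip_width: 0.0002
```

>>> play_rows([
  {"xyz": [0,0,0.005],"twist": [0,0,0]},
  {"xyz": [0,0,0],"twist": [0,0,0]},
])

```text
time_s: 7.55
tool_pos: [0.5518, 0.0129, 0.1143]
tcp_rot: [0.992, 0.13, -0.005, -0.003]
contact_force: [-1.8, 0.3, 5.3]
grip_width: 0.0002
```

Green gave 5.3 N at z=0.1143, the same as blue. Lifting off.

>>> play_rows([
  {"xyz": [0,0,-0.03],"twist": [0,0,0]},
  {"xyz": [0,0,-0.05],"twist": [0,0,0]},
  {"xyz": [0,0,-0.07],"twist": [0,0,0]},
  {"xyz": [0,0,-0.04],"twist": [0,0,0]},
  {"xyz": [0,0,0],"twist": [0,0,0]},
])

```text
time_s: 8.05
tool_pos: [0.5523, 0.0126, 0.1746]
tcp_rot: [0.992, 0.129, -0.005, -0.003]
contact_force: [1.1, 0.5, -0.7]
grip_width: 0.0004
```

```bash
python3 go.py .5376 .0745 .17; python3 - <<'E'
from h import *
b=vision.snapshot("scene")[90:240,220:340,::-1]
cv2.imwrite("pics/scene3.png",cv2.resize(b,None,fx=4,fy=4))
E
```

```text
t 8.05 pos [0.5523 0.0126 0.1746] F [ 1.13  0.48 -0.68] grip 0.0004 quat [ 0.9916  0.1295 -0.0051 -0.0025]
tool shift m [ 0.0017 -0.0636  0.005 ] units [ 0.0058 -0.2119  0.0165]
```

View pics/scene3.png

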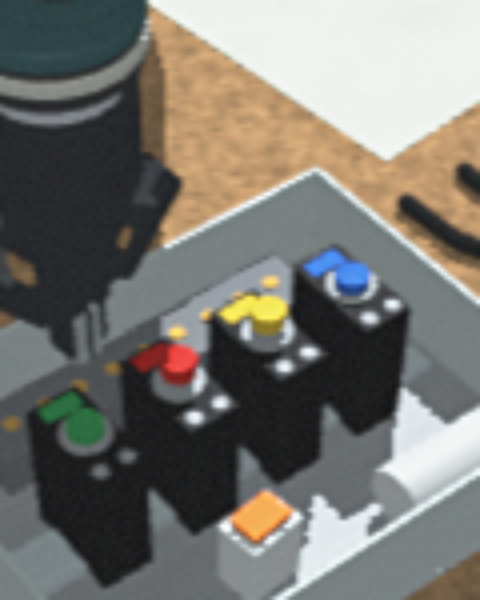

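Green is low now (crop 85,427), blue is in, and red and yellow still stand out. Next is red.

>>> play_rows([
  {"xyz": [0.002,-0.07,0],"twist": [0,0,0]},
  {"xyz": [0.002,-0.07,0],"twist": [0,0,0]},
  {"xyz": [0.002,-0.07,0],"twist": [0,0,0]},
  {"xyz": [0,0,0],"twist": [0,0,0]},
  {"xyz": [0,0,0],"twist": [0,0,0]},
])

```text
time_s: 8.6
tool_pos: [0.5362, 0.0753, 0.1711]
tcp_rot: [0.992, 0.129, -0.007, -0.003]
contact_force: [-0.4, -0.3, -0.4]
grip_width: 0.0004
```

```bash
python3 go.py .5376 .0745 .135
```

```text
t 8.6 pos [0.5362 0.0753 0.1711] F [-0.39 -0.25 -0.43] grip 0.0004 quat [ 0.9916  0.1289 -0.0072 -0.0028]
tool shift m [0.0017 0.0014 0.0361] units [0.0055 0.0047 0.1204]
```

>>> play_rows([
  {"xyz": [0.005,0.008,0.04],"twist": [0,0,0]},
  {"xyz": [0,0.003,0.05],"twist": [0,0,0]},
  {"xyz": [0,0,0.03],"twist": [0,0,0]},
  {"xyz": [0,0,0],"twist": [0,0,0]},
])

```text
time_s: 9.0
tool_pos: [0.5383, 0.0701, 0.131]
tcp_rot: [0.992, 0.128, -0.008, -0.003]
contact_force: [1.0, -0.4, -0.3]
grip_width: -0.0002
```

```bash
python3 go.py .5376 .0745 .125
```

```text
t 9.0 pos [0.5383 0.0701 0.131 ] F [ 0.95 -0.4  -0.34] grip -0.0002 quat [ 0.9917  0.1279 -0.0079 -0.0026]
tool shift m [ 0.0005 -0.0044  0.006 ] units [ 0.0017 -0.0146  0.02  ]
```

>>> play_rows([
  {"xyz": [0.001,-0.015,0],"twist": [0,0,0]},
  {"xyz": [0,0,0.01],"twist": [0,0,0]},
  {"xyz": [0,0,0.01],"twist": [0,0,0]},
  {"xyz": [0,0,0],"twist": [0,0,0]},
])

```text
time_s: 9.4
tool_pos: [0.5378, 0.0743, 0.1251]
tcp_rot: [0.992, 0.128, -0.008, -0.002]
contact_force: [-0.7, -0.3, 1.6]
grip_width: -0.0
```

>>> play_rows([
  {"xyz": [0,0,0.008],"twist": [0,0,0]},
  {"xyz": [0,0,0.008],"twist": [0,0,0]},
  {"xyz": [0,0,0.007],"twist": [0,0,0]},
  {"xyz": [0,0,0.007],"twist": [0,0,0]},
  {"xyz": [0,0,0],"twist": [0,0,0]},
])

```text
time_s: 9.9
tool_pos: [0.5379, 0.0743, 0.1161]
tcp_rot: [0.992, 0.128, -0.007, -0.002]
contact_force: [-1.0, -1.2, 3.4]
grip_width: -0.0003
```

>>> play_rows([
  {"xyz": [0,0,0.006],"twist": [0,0,0]},
  {"xyz": [0,0,0],"twist": [0,0,0]},
])

```text
time_s: 10.1
tool_pos: [0.538, 0.0743, 0.1143]
tcp_rot: [0.992, 0.128, -0.007, -0.002]
contact_force: [-1.0, -0.4, 4.7]
grip_width: -0.0002
```

>>> play_rows([
  {"xyz": [0,0,-0.03],"twist": [0,0,0]},
  {"xyz": [0,0,-0.05],"twist": [0,0,0]},
  {"xyz": [0,0,-0.1],"twist": [0,0,0]},
  {"xyz": [0,0,-0.1],"twist": [0,0,0]},
  {"xyz": [0,0,-0.05],"twist": [0,0,0]},
  {"xyz": [0,0,0],"twist": [0,0,0]},
  {"xyz": [0,0,0],"twist": [0,0,0]},
])

```text
time_s: 10.8
tool_pos: [0.539, 0.0743, 0.2185]
tcp_rot: [0.992, 0.128, -0.007, -0.003]
contact_force: [-0.4, 0.0, -1.4]
grip_width: -0.0003
```

```bash
python3 go.py .5376 .0745 .17; python3 - <<'E'
from h import *
b=vision.snapshot("scene")[:,:,::-1]
cv2.imwrite("pics/scene4f.png",b)
cv2.imwrite("pics/scene4.png",cv2.resize(b[90:240,220:340],None,fx=4,fy=4))
E
```

```text
t 10.8 pos [0.539  0.0743 0.2185] F [-0.43  0.04 -1.4 ] grip -0.0003 quat [ 0.9918  0.1277 -0.0072 -0.0027]
tool shift m [-0.0006 -0.0002  0.0485] units [-0.002  -0.0008  0.1616]
```

View pics/scene4.png

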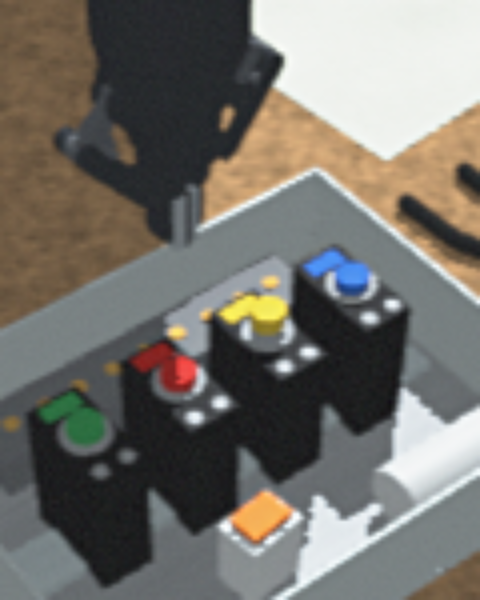

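View pics/scene4f.png

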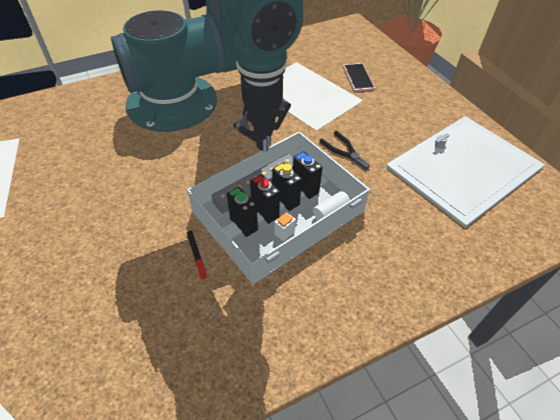

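Blue, green and red are all low on their collars (crop 351,278; 85,427; 179,375), and yellow still stands out (268,313). The relay, marker and pliers are at the same pixels as at the start, and the gripper is about 100 mm clear.

```bash
python3 -c "
from rig import r
print(r.sign_off())"
```

```text
the job is handed in; nothing more can be done
None
```

I pushed in the blue, then green, then red reset buttons with the closed fingertips, lifting off fully after each, and handed the job in at about 11 s of the 40 s allowed. No verdict was reported.

- **Pushes:** The highest vertical force readings were 5.6 N (blue), 5.3 N (green) and 4.7 N (red). All three were pushed to z = 0.1143 m, which matches the stem at its stop. The red reading is slightly under the stated 5 to 6 N, but the sensor shows about 1 N of noise.
- **Final picture:** The three caps sit low on their collars and yellow is still popped out. By eye, the relay, marker and pliers are where they began, and the gripper was about 100 mm above the buttons.
- **Small deviations:** The tool had drifted by about 1° of tilt by the end. Before pressing red it was 4 mm off centre, which I corrected above the button.
- **Failed checks:** No check failed. One move call was refused because the twist entry was missing, and the arm did not move.

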